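Jack up the power supply and hold it

ROBOT

A 6-joint arm with a two-finger parallel gripper is mounted at the origin on the work surface. World frame = base frame: x ahead of the robot, y to its left, z up, the work surface at z = 0. Lengths are in mm, angles in rad, forces in N, time in s.
With the tool pointing down it reaches from about 300 to 775 mm from the base axis. Payload 14.6 kg.
Tool frame: the origin (TCP) lies at the very end of the fingers, on their centre line; the grasp point (between the pads) lies bot.pinch_z behind it (bot.pinch_z is the distance from the TCP to the grasp point, in mm); z points along the fingers, x is the direction in which the jaws open and shut, and the axes are right-handed (so a half turn about z gives the same grasp; the last joint's range is limited). The gripper opens to 94 mm and grips with 3 to 60 N. Pads are 16 mm wide; open, the fingers measure 119 mm over their backs; the gripper's body (75 mm by 177 mm) begins 78 mm behind the grasp point.
Start: joints at [1.118, 0.3, 1.521, -0, 1.321, -0.067], TCP at [206.962, 509.565, 205.446] pointing down, gripper open.
Joint ranges: [-3.03, 3.03], [-0.79, 2.21], [0.23, 2.52], [-1.04, 4.18], [0, 3.07], [-2.55, 2.55]. Speed limits (rad/s): [2.22, 2.22, 2.57, 3.14, 3.14, 3.14].

INTERFACE

Orientations are given as a rotation vector (axis times angle).
In Python, from station import bot gives the robot as it stands.
- The arm moves only by the tool servo_tool, never from a script. Its argument "rows" is a list of rows, each an object with "claw": the opening, from -1 (shut) to 1 (fully open); "linear": the shift along the world's x, y, z in cm, a list of three; "roll": the turn about the world's z in rad. A call has 1 to 20 rows; each row is the pose to reach, as a shift and turn from the pose measured when the call began; what a row does not reach only later rows make up. A row lasts 1/10 s, in which the tool goes at most 50 mm and 8.59 degrees, less where a joint would pass 70% of its speed; a pose out of reach is approached as far as the arm can. A call with a gripper value outside its range is refused whole. The fingers move at their own pace and stop on an object; the grip force is fixed at half the most. Time passes only in rows, so rows that repeat a pose let the fingers close. It gives the time, the measured TCP pose, the force and the opening at its end, in the units of the state.
- bot.state(): the state, without advancing time (a new reading comes with each control period).
- bot.camera(name): name is "side" or "top"; returns the picture (480x640x3 uint8, red, green, blue); there is no depth.
- bot.camera_params(name): a dict with "intrinsics" (3x3 intrinsics, pixels), "R" (3x3) and "t" (3): a world point X has camera coordinates R X + t. Camera axes: x right, y down, z forward; pixel columns grow to the right and rows downward; lengths in mm; the calibration is good to about 2 mm. A picture is of the moment at which its call begins. camera_params takes no time and is no camera call.
- bot.close_job(): hands the job in, once; it reports no verdict.
The state is a dict: "time": time; "joint_pos": joint angles; "joint_vel": joint speeds; "tau": joint torques, N m; "ee_pos": TCP position; "eef_rot": TCP orientation; "wrist_force": force on the tool from outside, world axes, zero at the start; "ft_torque": the same for the moment, N m; "width": opening from 0.0 (shut) to 1.0 (fully open).
Only numpy, scipy, OpenCV 4.12 (cv2) and the standard library are available. Lean on these libraries where they do the work, as an engineer would, in place of code of your own. Each camera call takes 0.05 s, during which the arm holds its last target.

TASK

The power supply's near-side foot is to be changed. First clear the way by hanging the parts basket by its handle on the two-pronged hook stand; then set the hand jack with its saddle centred under the power supply's marked lift point (the lug with the round boss on top). Pump the handle twice: one full stroke down as a trial lift, let the handle come all the way back up, then press it fully down again and finish while still holding it down, so that the supply stays raised on the jack alone; do not push or lift the supply with the gripper, and leave the other things on the bench where they are.

Things in the scene. Friction and masses are not known exactly. Their poses are not given: they have to be found in the camera images.
- basket_bar (a point): Middle of the straight top bar of the parts basket's rigid handle: steel bar 10 mm thick, 130 mm above the basket's underside and 80 mm above the tray's rim, so prongs can pass under it; a black grip sleeve 40 long, 14 wide, 18 mm high sits on its middle. The bar runs along y between uprights 107 mm apart; z up. Pinch the sleeve from above across x. May be hung either way round.
- hook_seat (a point): Point midway between the hook stand's two prongs at their lowest place, on their centre line, 165 mm above the bench. The prongs are 8 mm thick, 35 mm to either side along y; the tips turn up, 27 mm out on the -x side and 27 mm higher; the post is 85 mm away on the +x side. Bring the bar in over the tips from -x, then lower it; hung, it lies along y, centre 10 to 13 mm above this point.
- lift_pad (a point): Marked lift point: lowest point of the black dome (26 mm across) under the marked lug, 90 mm above the bench while the supply is down. The lug is a steel plate 36 mm wide and 12 mm thick with a round boss 22 mm across on top (its top at 120 mm), right above the dome. -y points straight out, away from the case, whose side wall is 45 mm away on the +y side; z up.
- supply (a joint): Tilt of the power supply (about 4 to 6 kg) about its hinges on the far side (285 mm from the lift point, at 90 mm height), rad: 0 = standing down on its feet, grows as the lift point rises (10 mm of lift = 0.035); falls back by its own weight. At the jack's full stroke it reads about 0.05.
- cradle: Power supply on its fixed hinge cradle: grey case 200 (x) x 240 (y) mm, top at 160 mm; origin on the bench under the centre of the case, z up, hinges on the +y side. The marked lug stands out 65 mm from its -y side. The plain square lug 95 mm further along +x, with no boss or dome, is not the lift point.
- jack: Hand jack, loose, 0.85 kg. Origin: centre of the underside of its foot (12 mm thick, 80 mm wide, from 90 mm behind to 75 mm ahead). x from handle to saddle, z up. Saddle at x = +55 mm, grip block at x = -5 mm, handle pivot at x = -35 mm and 70 mm high; the handle stretches to -x.
- jack_grip (a point): Where to grip the jack: centre of the upright grip block, 75 mm above the jack's underside. The block is 24 mm wide (jack y) by 36 mm long (jack x), top at 100 mm; grip it across y from above. Axes as the jack's.
- saddle (a point): Centre of the top of the jack's saddle, a steel disc 42 mm across, 80 mm above the bench when the handle is up (10 mm below the lift pad). It rises 55 mm per rad of handle, 25 mm at full stroke.
- pump_handle (a joint): Jack handle, rad: 0 = fully up (at rest, 0.5 rad above level), 0.45 = fully down at its stop. Sprung: it comes up by itself when let go, and the supply's weight pushes it up as well. Holding it down at the pad takes about 10 to 16 N under load, 2 to 4 N without.
- handle_pad (a point): Middle of the upper face of the black press pad (50 mm along the handle, 36 mm wide) at the handle's end, 160 mm from the pivot, 9 mm above the line from the pivot along the handle; press here from above. About 155 mm above the bench when up, 87 mm when fully down, moving 24 mm away from the saddle on the way down.
- basket: Parts basket: open aluminium tray 70 (x) x 110 (y) x 50 mm high with a rigid arched handle, 0.14 to 0.26 kg. It stands on the bench in front of the lift point, where the jack has to go. Origin: centre of its underside.
- hook_stand: Fixed bench stand with two parallel upturned steel prongs: 16 mm post, prongs leaving its crossbar 185 mm up and dipping to the hook seat; top at about 196 mm. Origin at the foot of the post; x from prong tips to post, z up.
- circuit_board: Bystander: green board 100 x 75 mm, lying flat.
- solder_reel: Bystander: small metal reel, 52 mm across, 32 mm high.
- screwdriver: Bystander: black-handled screwdriver, 170 mm, lying on the bench.
- flux_jar: Bystander: amber jar 44 mm across, 45 mm high.
- terminal_board: Bystander: small board 50 x 120 mm with terminals, lying flat.
- meter: Bystander: grey hand meter 150 x 75 x 32 mm, lying flat.

How it is judged:
By the outcome, as a careful person would: the job done as asked, in the order asked, and still so for the second after the job is handed in, while the arm keeps its last pose, push and grip.
It also fails if it takes over 72 s, if anything falls off the work surface, if the arm or the gripper's body presses on something with over 40 N, if the wrist force passes 120 N, or if a joint passes its speed limit or range.

## Working session

There is one attempt and no reset: what is moved stays moved. The work goes in short steps, Python scripts to look and compute and a tool call to move; the robot and the scene stay as the last step left them, time stands still between calls to the robot, and variables do not carry over. Pictures are saved under pics/ and viewed, and the job is handed in when it is done.

Besides the shell and the picture viewer there is one more tool, called as name(argument=value, ...), one argument or row to a line, values as JSON. servo_tool: Moves the arm, as the interface text tells. Its arguments: {"type":"object","properties":{"rows":{"type":"array","items":{"type":"object","properties":{"claw":{"type":"number"},"linear":{"type":"array","items":{"type":"number"}},"roll":{"type":"number"}}}}},"required":["rows"]}

```bash
ls; mkdir -p pics; python3 - <<'E'
from station import bot
import cv2
print(bot.state(), bot.pinch_z)
for n in ("side","top"):
    cv2.imwrite(f"pics/{n}0.png",bot.camera(n)[:,:,::-1]); print(n,bot.camera_params(n))
E
```

```text
pics
{'time': 0.0, 'joint_pos': array([ 1.11839005e+00,  3.00456212e-01,  1.52160774e+00,  1.07251520e-05,
        1.32069413e+00, -6.66068258e-02]), 'joint_vel': array([-6.98262090e-04, -3.06625335e-04, -1.32816281e-03,  4.25948707e-05,
        1.13213677e-04,  1.49533185e-03]), 'tau': array([ 1.46335533e-03, -5.31831300e+01, -3.52735019e+01,  7.08899321e-02,
        2.44269107e-02, -1.53652604e-04]), 'ee_pos': array([206.84923087, 509.3268745 , 204.88322235]), 'eef_rot': array([ 2.60562622e+00,  1.75405098e+00, -1.59118227e-03]), 'wrist_force': array([-0.24128294, -0.05334407, -0.41484206]), 'ft_torque': array([ 0.02269244, -0.05655413,  0.00424443]), 'width': 1.002018225900941} 18.8
side {'intrinsics': array([[455.0643313 ,   0.        , 319.67313295],
       [  0.        , 455.0643313 , 235.01819931],
       [  0.        ,   0.        ,   1.        ]]), 'R': array([[ 0.99550002, -0.09462627, -0.00505793],
       [-0.07493489, -0.75342271, -0.65325262],
       [ 0.0580041 ,  0.65069201, -0.75712313]]), 't': array([-561.60124932,   74.52259149, 1155.26293347])}
top {'intrinsics': array([[540.10505561,   0.        , 312.35759638],
       [  0.        , 540.10505561, 240.9930726 ],
       [  0.        ,   0.        ,   1.        ]]), 'R': array([[ 0.01341512, -0.99984522, -0.01138251],
       [-0.98620417, -0.01135206, -0.16514377],
       [ 0.16498899,  0.0134409 , -0.98620382]]), 't': array([ -41.89187521,  570.48053261, 1281.2001458 ])}
```

View pics/side0.png

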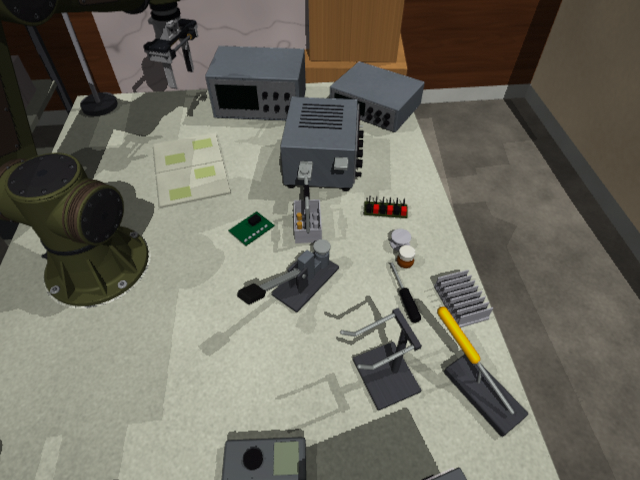

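View pics/top0.png

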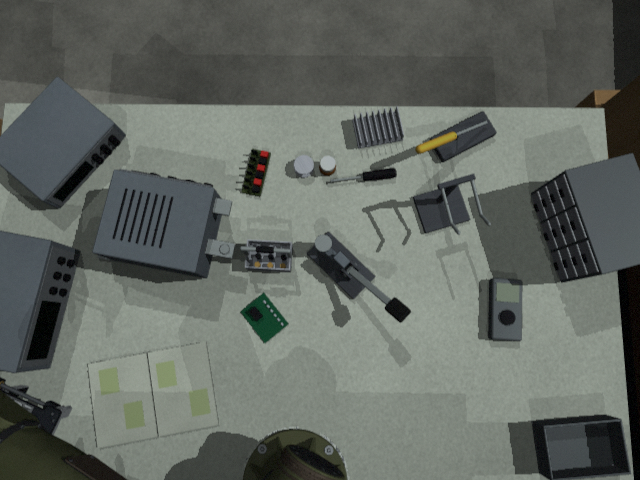

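Overview: supply with boss at top (225,248), basket sleeve ~(262,250), jack saddle (323,242), pad (398,309), hook stand (445,205). I'll enlarge these.

```bash
python3 - <<'E'
import cv2
t=cv2.imread("pics/top0.png"); s=cv2.imread("pics/side0.png")
cv2.imwrite("pics/t_a.png",cv2.resize(t[190:290,190:310],None,fx=6,fy=6,interpolation=cv2.INTER_CUBIC)[:600,:720])
cv2.imwrite("pics/t_b.png",cv2.resize(t[160:330,290:500],None,fx=3.5,fy=3.5,interpolation=cv2.INTER_CUBIC))
cv2.imwrite("pics/s_a.png",cv2.resize(s[140:310,230:430],None,fx=3.5,fy=3.5,interpolation=cv2.INTER_CUBIC))
cv2.imwrite("pics/s_b.png",cv2.resize(s[290:420,320:440],None,fx=4.5,fy=4.5,interpolation=cv2.INTER_CUBIC))
E
```

```text
(no output)
```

View pics/t_a.png

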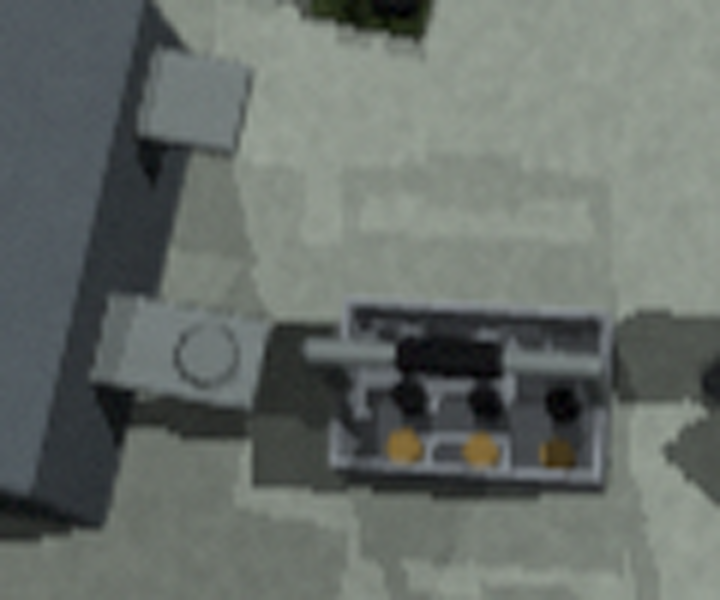

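View pics/t_b.png

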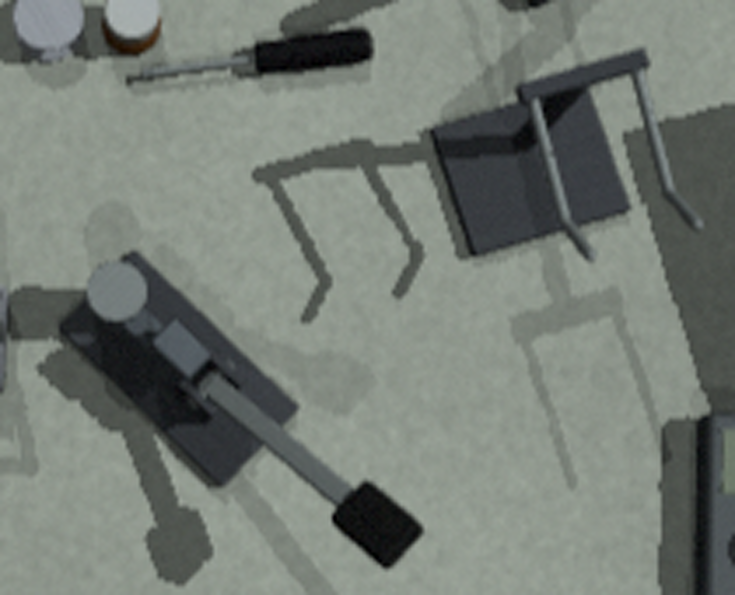

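View pics/s_a.png

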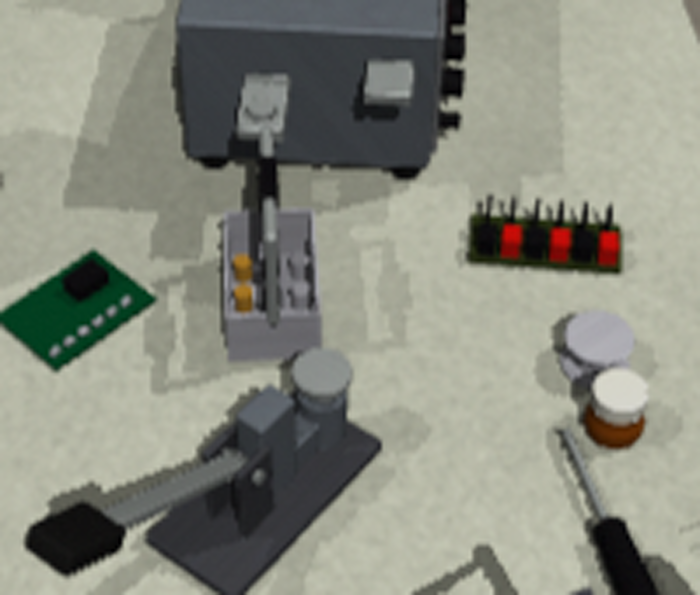

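View pics/s_b.png

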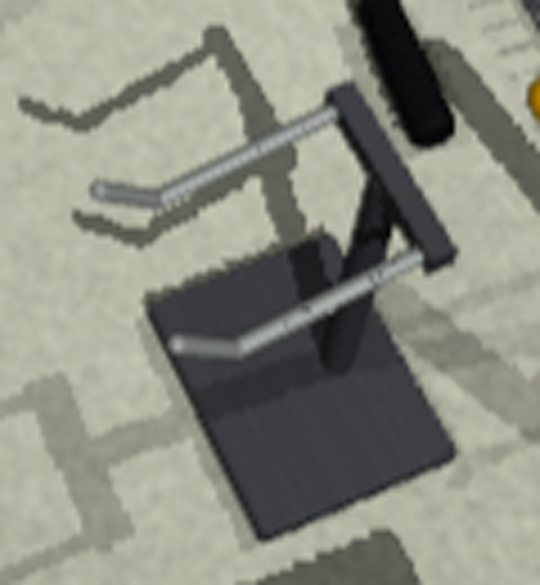

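```bash
cat > h.py <<'E'
import numpy as np, cv2
from station import bot
P={n:bot.camera_params(n) for n in("side","top")}
def ray(n,uv):
    p=P[n];R=p["R"];d=R.T@np.linalg.inv(p["intrinsics"])@np.array([uv[0],uv[1],1.]);return -R.T@p["t"],d
def onz(n,uv,z):
    o,d=ray(n,uv);return o+d*(z-o[2])/d[2]
def tri(a,b):
    M=[np.asarray(P[n]["intrinsics"])@np.c_[P[n]["R"],P[n]["t"]] for n in("top","side")]
    X=cv2.triangulatePoints(M[0],M[1],np.array(a,float).reshape(2,1),np.array(b,float).reshape(2,1));return (X[:3]/X[3]).ravel()
def proj(n,X):
    p=P[n];q=p["intrinsics"]@(p["R"]@np.asarray(X,float)+p["t"]);return q[:2]/q[2]
def c(f,ox,oy,u,v): return ((u+.5)/f-.5+ox,(v+.5)/f-.5+oy)
E
python3 - <<'E'
from h import *
np.set_printoptions(precision=1,suppress=True)
A=lambda u,v:c(6,190,190,u,v)
B=lambda u,v:c(3.5,290,160,u,v)
SA=lambda u,v:c(3.5,230,140,u,v)
SB=lambda u,v:c(4.5,320,290,u,v)
def sh(name,a,b,z): print(name,"top",onz("top",a,z),"side",onz("side",b,z) if b else'', "tri",tri(a,b) if b else '')
sh("boss",A(207,355),SA(263,105),120)
sh("sleeve top",A(450,352),SA(267,178),139)
sh("barend -y",A(603,365),SA(275,318),130)
sh("barend +y",A(308,348),None,130)
for u,v in((345,303),(612,315),(603,485),(332,467)): sh("rim",A(u,v),None,50)
sh("saddle",B(117,291),SA(321,373),80)
sh("grip",B(184,347),SA(265,408),100)
sh("pad",B(378,522),SA(75,533),155)
for u,v in((132,252),(298,408),(220,486),(61,328)): sh("foot",B(u,v),None,12)
sh("bendL",B(568,220),SB(160,197),165)
sh("bendR",B(672,190),SB(240,350),165)
sh("tipL",B(590,257),SB(97,189),192)
sh("tipR",B(698,226),SB(178,344),192)
sh("crossL",B(520,92),SB(342,93),192)
sh("crossR",B(644,57),SB(440,257),192)
E
```

```text
boss top [538.2 168.9 120. ] side [541.4 171.2 120. ] tri [539.3 168.8 121.6]
sleeve top top [537.5  72.9 139. ] side [537.4  71.4 139. ] tri [537.7  73.  137.5]
barend -y top [534.6  15.  130. ] side [533.1 -52.9 130. ] tri [542.4  18.9  50.1]
barend +y top [539.8 128.4 130. ] side  tri 
rim top [570.9 125.7  50. ] side  tri 
rim top [567.2  16.1  50. ] side  tri 
rim top [497.3  18.4  50. ] side  tri 
rim top [503.3 128.7  50. ] side  tri 
saddle top [561.4 -61.   80. ] side [562.7 -61.9  80. ] tri [562.1 -60.9  78.6]
grip top [ 520.6 -106.1  100. ] side [ 521.8 -104.1  100. ] tri [ 520.9 -105.9  102.1]
pad top [ 403.4 -226.5  155. ] side [ 405.  -227.4  155. ] tri [ 404.  -226.6  153.6]
foot top [601.3 -72.   12. ] side  tri 
foot top [ 489.5 -191.2   12. ] side  tri 
foot top [ 433.4 -135.8   12. ] side  tri 
foot top [545.2 -21.4  12. ] side  tri 
bendL top [ 596.9 -349.1  165. ] side [ 598.1 -344.8  165. ] tri [ 596.5 -347.8  170.2]
bendR top [ 617.3 -416.3  165. ] side [ 619.4 -413.5  165. ] tri [ 617.6 -415.2  168.3]
tipL top [ 568.  -355.4  192. ] side [ 570.1 -353.3  192. ] tri [ 568.5 -354.8  194.2]
tipR top [ 588.5 -423.4  192. ] side [ 592.3 -420.9  192. ] tri [ 589.6 -422.5  194.6]
crossL top [ 673.9 -314.4  192. ] side [ 675.8 -319.4  192. ] tri [ 676.3 -315.9  185.6]
crossR top [ 697.6 -393.6  192. ] side [ 698.6 -395.4  192. ] tri [ 698.7 -394.3  189.5]
```

servo_tool(
  rows=[
    {"linear": [1,-1.3,0.5],"roll": -0.06,"claw": 1},
    {"linear": [3,-4,1],"roll": -0.15,"claw": 1},
    {"linear": [6,-8,1.5],"roll": -0.25,"claw": 1},
    {"linear": [9,-12,2],"roll": -0.35,"claw": 1},
    {"linear": [12,-16,2],"roll": -0.46,"claw": 1},
    {"linear": [15,-20,2],"roll": -0.57,"claw": 1},
    {"linear": [18,-24,2],"roll": -0.68,"claw": 1},
    {"linear": [21,-28,2],"roll": -0.79,"claw": 1},
    {"linear": [24,-32,2],"roll": -0.9,"claw": 1},
    {"linear": [27,-36,1],"roll": -1.01,"claw": 1},
    {"linear": [30,-39.8,0],"roll": -1.12,"claw": 1},
    {"linear": [32,-42.4,-2],"roll": -1.19,"claw": 1},
    {"linear": [33,-43.7,-4],"roll": -1.23,"claw": 1},
    {"linear": [33,-43.7,-4.5],"roll": -1.23,"claw": 1},
    {"linear": [33,-43.7,-4.5],"roll": -1.23,"claw": 1},
  ],
)

```text
time: 1.6
ee_pos: [536.2, 72.6, 159.3]
eef_rot: [-3.141, 0.069, 0.005]
wrist_force: [-0.8, 0.2, -0.0]
width: 1.002
```

```bash
python3 - <<'E'
from h import *
import glob
np.set_printoptions(precision=3,suppress=True)
s=bot.state();print(s["time"],s["ee_pos"],s["eef_rot"],s["wrist_force"],s["joint_pos"])
t=bot.camera("top")[:,:,::-1];d=bot.camera("side")[:,:,::-1]
cv2.imwrite("pics/1.png",np.hstack([cv2.resize(t[190:310,190:310],(390,390)),cv2.resize(d[100:260,230:390],(390,390))]))
# green board
T=cv2.imread("pics/top0.png").astype(int);m=((T[:,:,1]>T[:,:,0]+15)&(T[:,:,1]>T[:,:,2]+20)).astype(np.uint8)
m[:280]=0;m[350:]=0;m[:,:230]=0;m[:,300:]=0
cs=max(cv2.findContours(m,0,2)[0],key=cv2.contourArea)
print([onz("top",p,2)[:2] for p in cv2.boxPoints(cv2.minAreaRect(cs))])
E
```

```text
1.6 [536.24   72.612 159.311] [-3.141  0.069  0.005] [-0.815  0.239 -0.023] [0.067 0.324 1.601 0.    1.22  0.111]
[array([398.698, 144.687]), array([446.474,  86.427]), array([369.74 ,  22.665]), array([322.837,  80.677])]
```

View pics/1.png

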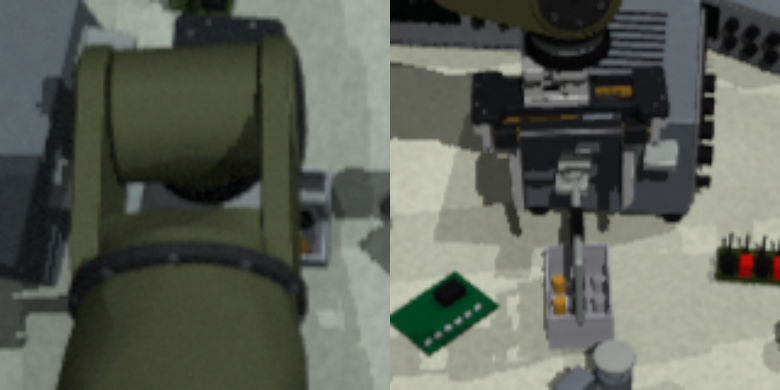

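The side view shows the fingers at (515..635,190) straddling the sleeve (575,200). The board (top 446,86) is clear of the jack's future place. Next I descend, close and lift.

servo_tool(
  rows=[
    {"linear": [0.1,0,-1],"roll": 0,"claw": 1},
    {"linear": [0.1,0,-2.8],"roll": 0,"claw": 1},
    {"linear": [0.1,0,-4.2],"roll": 0,"claw": 0.6},
    {"linear": [0.1,0,-4.8],"roll": 0,"claw": 0.2},
    {"linear": [0.1,0,-4.8],"roll": 0,"claw": -0.2},
    {"linear": [0.1,0,-4.8],"roll": 0,"claw": -0.6},
    {"linear": [0.1,0,-4.8],"roll": 0,"claw": -1},
    {"linear": [0.1,0,-4.8],"roll": 0,"claw": -1},
    {"linear": [0.1,0,-4.8],"roll": 0,"claw": -1},
    {"linear": [0.1,0,-4.8],"roll": 0,"claw": -1},
    {"linear": [0.1,0,-4.8],"roll": 0,"claw": -1},
  ],
)

```text
time: 2.8
ee_pos: [537.7, 73.3, 112.9]
eef_rot: [-3.141, 0.068, 0.0]
wrist_force: [1.1, -0.4, -0.2]
width: 0.27
```

servo_tool(
  rows=[
    {"linear": [0,0,0],"roll": 0,"claw": -1},
    {"linear": [0,0,0],"roll": 0,"claw": -1},
    {"linear": [0,0,0],"roll": 0,"claw": -1},
    {"linear": [0,0,0],"roll": 0,"claw": -1},
    {"linear": [0,0,0],"roll": 0,"claw": -1},
  ],
)

```text
time: 3.3
ee_pos: [537.7, 73.2, 112.9]
eef_rot: [-3.141, 0.068, 0.0]
wrist_force: [0.4, -0.3, -1.0]
width: 0.145
```

servo_tool(
  rows=[
    {"linear": [0,0,0.6],"roll": 0,"claw": -1},
    {"linear": [0,0,2],"roll": 0,"claw": -1},
    {"linear": [0,0,4.5],"roll": 0,"claw": -1},
    {"linear": [0,-0.3,7.5],"roll": 0,"claw": -1},
    {"linear": [0,-1,10.5],"roll": 0,"claw": -1},
    {"linear": [0,-2.2,13],"roll": 0,"claw": -1},
    {"linear": [0,-4,14],"roll": 0,"claw": -1},
    {"linear": [0,-6.5,14],"roll": 0,"claw": -1},
    {"linear": [0,-9.5,14],"roll": 0.03,"claw": -1},
    {"linear": [0,-12.5,14],"roll": 0.06,"claw": -1},
    {"linear": [0,-15.5,14],"roll": 0.09,"claw": -1},
    {"linear": [0,-18.5,14],"roll": 0.12,"claw": -1},
    {"linear": [0,-21.5,14],"roll": 0.15,"claw": -1},
    {"linear": [0,-24.5,14],"roll": 0.18,"claw": -1},
    {"linear": [0,-27.5,14],"roll": 0.21,"claw": -1},
    {"linear": [0,-30.5,14],"roll": 0.24,"claw": -1},
    {"linear": [0,-33,14],"roll": 0.27,"claw": -1},
    {"linear": [0,-35,14],"roll": 0.3,"claw": -1},
    {"linear": [0,-36,14],"roll": 0.33,"claw": -1},
    {"linear": [0,-36.5,14],"roll": 0.333,"claw": -1},
  ],
)

```text
time: 5.3
ee_pos: [537.5, -292.6, 253.8]
eef_rot: [3.109, 0.453, 0.0]
wrist_force: [-0.1, 0.6, -1.1]
width: 0.141
```

servo_tool(
  rows=[
    {"linear": [0,-1,0],"roll": 0,"claw": -1},
    {"linear": [0.2,-3.5,-0.5],"roll": 0,"claw": -1},
    {"linear": [0.4,-6.5,-1.5],"roll": 0,"claw": -1},
    {"linear": [0.6,-9,-2.5],"roll": 0,"claw": -1},
    {"linear": [0.6,-10.4,-3],"roll": 0,"claw": -1},
    {"linear": [0.6,-10.8,-3],"roll": 0,"claw": -1},
    {"linear": [0.6,-10.8,-3],"roll": 0,"claw": -1},
    {"linear": [0.6,-10.8,-3],"roll": 0,"claw": -1},
  ],
)

```text
time: 6.1
ee_pos: [543.8, -399.8, 224.8]
eef_rot: [3.108, 0.454, 0.002]
wrist_force: [0.4, -0.1, -1.9]
width: 0.149
```

```bash
python3 - <<'E'
from h import *
np.set_printoptions(precision=3,suppress=True)
s=bot.state();print(s["time"],s["ee_pos"],s["eef_rot"],s["wrist_force"],s["joint_pos"])
t=bot.camera("top")[:,:,::-1];d=bot.camera("side")[:,:,::-1]
cv2.imwrite("pics/2.png",np.hstack([cv2.resize(t[160:320,360:520],(390,390)),cv2.resize(d[250:410,280:440],(390,390))]))
E
```

```text
6.1 [ 543.822 -399.816  224.763] [3.108 0.454 0.002] [ 0.422 -0.129 -1.934] [-0.688  0.578  1.084  0.     1.479 -0.978]
```

View pics/2.png

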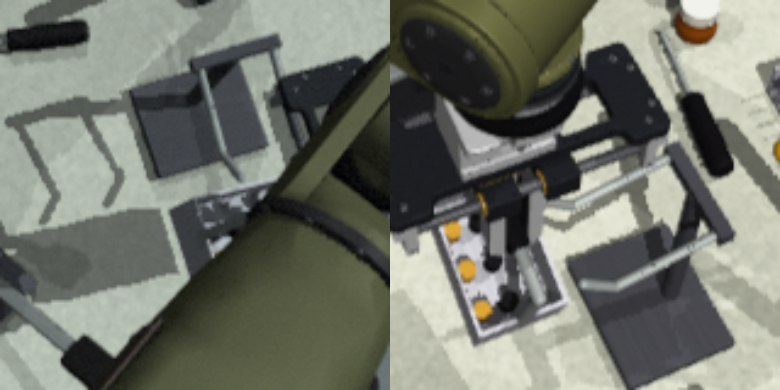

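servo_tool(
  rows=[
    {"linear": [0,0,-0.8],"roll": 0,"claw": -1},
    {"linear": [0.6,0.2,-2],"roll": 0,"claw": -1},
    {"linear": [1.8,0.5,-2.6],"roll": 0,"claw": -1},
    {"linear": [3.2,0.9,-2.6],"roll": 0,"claw": -1},
    {"linear": [4.6,1.3,-2.6],"roll": 0,"claw": -1},
    {"linear": [5.8,1.6,-2.6],"roll": 0,"claw": -1},
    {"linear": [6.4,1.8,-2.7],"roll": 0,"claw": -1},
    {"linear": [6.4,1.8,-3.2],"roll": 0,"claw": -1},
    {"linear": [6.4,1.8,-4.2],"roll": 0,"claw": -1},
    {"linear": [6.4,1.8,-5.2],"roll": 0,"claw": -1},
    {"linear": [6.4,1.8,-5.8],"roll": 0,"claw": -1},
    {"linear": [6.4,1.8,-6.2],"roll": 0,"claw": -1},
    {"linear": [6.4,1.8,-6.2],"roll": 0,"claw": -1},
    {"linear": [6.4,1.8,-6.2],"roll": 0,"claw": -1},
  ],
)

```text
time: 7.6
ee_pos: [608.6, -381.2, 162.9]
eef_rot: [3.107, 0.456, 0.004]
wrist_force: [5.4, 2.3, 1.0]
width: 0.147
```

```bash
python3 - <<'E'
from h import *
np.set_printoptions(precision=3,suppress=True)
s=bot.state();print(s["time"],s["ee_pos"],s["eef_rot"],s["wrist_force"],s["joint_pos"])
t=bot.camera("top")[:,:,::-1];d=bot.camera("side")[:,:,::-1]
cv2.imwrite("pics/3.png",np.hstack([cv2.resize(t[160:320,360:520],(390,390)),cv2.resize(d[290:410,320:440],(390,390))]))
E
```

```text
7.6 [ 608.601 -381.241  162.882] [3.107 0.456 0.004] [5.449 2.347 1.019] [-0.611  0.721  0.998  0.001  1.42  -0.902]
```

View pics/3.png

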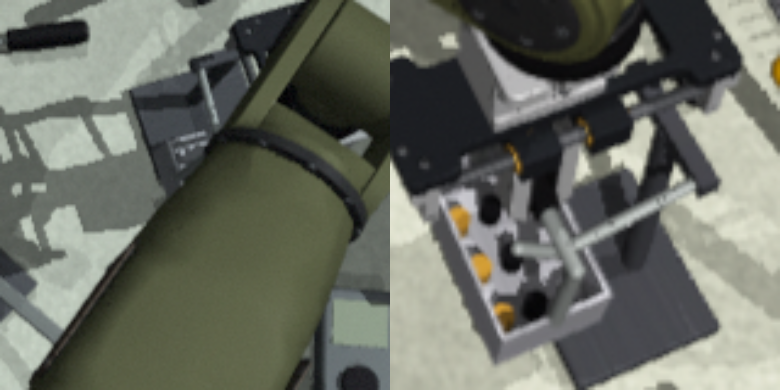

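The bar is over the prongs just inside the tips. The +x reaction (5.4 N) means it is touching the tip ramp, so I shift slightly inward and lower.

servo_tool(
  rows=[
    {"linear": [0.15,0.05,0],"roll": 0,"claw": -1},
    {"linear": [0.3,0.1,0],"roll": 0,"claw": -1},
    {"linear": [0.3,0.1,-0.2],"roll": 0,"claw": -1},
    {"linear": [0.3,0.1,-0.3],"roll": 0,"claw": -1},
    {"linear": [0.3,0.1,-0.3],"roll": 0,"claw": -1},
  ],
)

```text
time: 8.2
ee_pos: [611.8, -380.2, 160.6]
eef_rot: [3.107, 0.456, 0.005]
wrist_force: [-0.6, 2.6, 4.5]
width: 0.148
```

servo_tool(
  rows=[
    {"linear": [0,0,0],"roll": 0,"claw": -0.6},
    {"linear": [0,0,0],"roll": 0,"claw": -0.4},
    {"linear": [0,0,0],"roll": 0,"claw": -0.1},
    {"linear": [0,0,0],"roll": 0,"claw": 0.1},
    {"linear": [0,0,0],"roll": 0,"claw": 0.1},
    {"linear": [0,0,0],"roll": 0,"claw": 0.1},
    {"linear": [0,0,0],"roll": 0,"claw": 0.1},
    {"linear": [0,0,0.5],"roll": 0,"claw": 0.1},
    {"linear": [0,0,2],"roll": 0,"claw": 0.1},
    {"linear": [0,0,4],"roll": 0,"claw": 0.1},
    {"linear": [0,0,7],"roll": 0,"claw": 0.1},
    {"linear": [-0.5,1,10],"roll": 0,"claw": 0.3},
    {"linear": [-2,4,12],"roll": -0.1,"claw": 0.5},
    {"linear": [-4,8,12],"roll": -0.22,"claw": 0.7},
    {"linear": [-6,12,12],"roll": -0.36,"claw": 1},
    {"linear": [-7.5,16,12],"roll": -0.5,"claw": 1},
    {"linear": [-8.3,20,12],"roll": -0.64,"claw": 1},
    {"linear": [-8.8,24,12],"roll": -0.78,"claw": 1},
    {"linear": [-9,26.5,12],"roll": -0.92,"claw": 1},
    {"linear": [-9,27.5,12],"roll": -1.05,"claw": 1},
  ],
)

```text
time: 10.2
ee_pos: [521.7, -103.1, 282.6]
eef_rot: [2.914, -1.168, 0.007]
wrist_force: [0.3, 0.3, -0.2]
width: 0.999
```

```bash
python3 - <<'E'
from h import *
np.set_printoptions(precision=3,suppress=True)
s=bot.state();print(s["time"],s["ee_pos"],s["eef_rot"],s["wrist_force"],s["joint_pos"],s["width"])
t=bot.camera("top")[:,:,::-1];d=bot.camera("side")[:,:,::-1]
cv2.imwrite("pics/4t.png",t);cv2.imwrite("pics/4s.png",d)
cv2.imwrite("pics/4.png",np.hstack([cv2.resize(t[160:320,360:520],(390,390)),cv2.resize(d[210:410,240:440],(390,390))]))
E
```

```text
10.2 [ 521.659 -103.064  282.608] [ 2.914 -1.168  0.007] [ 0.326  0.263 -0.158] [-0.262  0.208  1.457 -0.003  1.472  0.5  ] 0.9992456694854914
```

View pics/4.png

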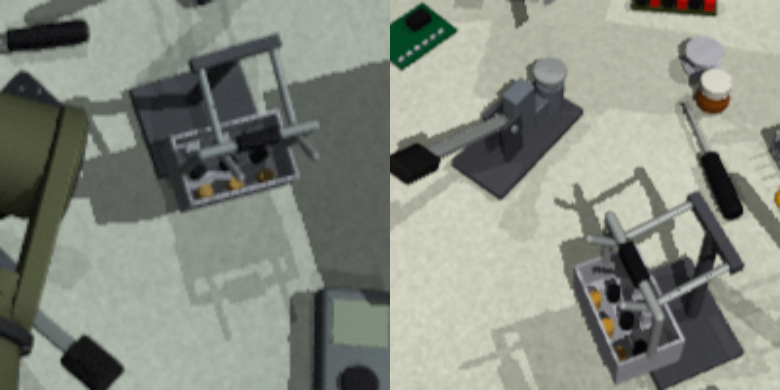

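The basket hangs on both prongs (side crop (630,265)), and the jack has not moved. Now I descend onto the jack's grip block.

servo_tool(
  rows=[
    {"linear": [-0.1,-0.2,-2],"roll": 0,"claw": 1},
    {"linear": [-0.1,-0.2,-6],"roll": 0,"claw": 1},
    {"linear": [-0.1,-0.2,-10],"roll": 0,"claw": 1},
    {"linear": [-0.1,-0.2,-14],"roll": 0,"claw": 1},
    {"linear": [-0.1,-0.2,-18],"roll": 0,"claw": 0.7},
    {"linear": [-0.1,-0.2,-21],"roll": 0,"claw": 0.4},
    {"linear": [-0.1,-0.2,-22.4],"roll": 0,"claw": 0.1},
    {"linear": [-0.1,-0.2,-22.6],"roll": 0,"claw": -0.2},
    {"linear": [-0.1,-0.2,-22.6],"roll": 0,"claw": -1},
    {"linear": [-0.1,-0.2,-22.6],"roll": 0,"claw": -1},
    {"linear": [-0.1,-0.2,-22.6],"roll": 0,"claw": -1},
    {"linear": [-0.1,-0.2,-22.6],"roll": 0,"claw": -1},
    {"linear": [-0.1,-0.2,-22.6],"roll": 0,"claw": -1},
    {"linear": [-0.1,-0.2,-22.6],"roll": 0,"claw": -1},
    {"linear": [-0.1,-0.2,-22.6],"roll": 0,"claw": -1},
  ],
)

```text
time: 11.8
ee_pos: [521.0, -106.0, 56.6]
eef_rot: [2.916, -1.163, 0.007]
wrist_force: [-1.9, 1.2, 6.2]
width: 0.255
```

```bash
python3 - <<'E'
from h import *
np.set_printoptions(precision=3,suppress=True)
s=bot.state();print(s["time"],s["ee_pos"],s["eef_rot"],s["wrist_force"],s["width"])
t=bot.camera("top")[:,:,::-1];d=bot.camera("side")[:,:,::-1]
cv2.imwrite("pics/5.png",np.hstack([cv2.resize(t[190:330,280:420],(390,390)),cv2.resize(d[200:320,230:350],(390,390))]))
# case/lug yaw from first pic: lug long edges
E
```

```text
11.8 [ 520.988 -105.951   56.587] [ 2.916 -1.163  0.007] [-1.913  1.192  6.213] 0.2550071795395729
```

View pics/5.png

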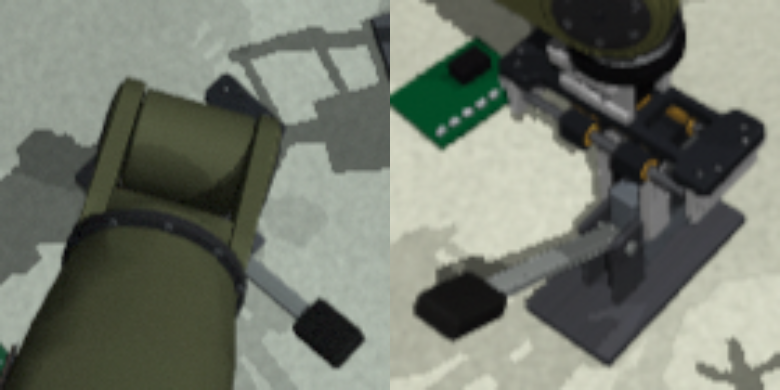

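Gripped (24 mm); handle up. I carry it low to a spot in front of the lug, turning to the supply's direction.

servo_tool(
  rows=[
    {"linear": [0,0,0.4],"roll": 0,"claw": -1},
    {"linear": [0,0,1.2],"roll": 0,"claw": -1},
    {"linear": [0,0,2],"roll": 0,"claw": -1},
    {"linear": [0,0.7,2.5],"roll": 0.04,"claw": -1},
    {"linear": [-0.1,2,2.5],"roll": 0.1,"claw": -1},
    {"linear": [-0.2,3.5,2.5],"roll": 0.17,"claw": -1},
    {"linear": [-0.3,5.2,2.5],"roll": 0.25,"claw": -1},
    {"linear": [-0.4,7,2.5],"roll": 0.33,"claw": -1},
    {"linear": [-0.5,8.8,2.5],"roll": 0.41,"claw": -1},
    {"linear": [-0.6,10.6,2.5],"roll": 0.48,"claw": -1},
    {"linear": [-0.7,12.2,2.5],"roll": 0.54,"claw": -1},
    {"linear": [-0.7,13.2,2.5],"roll": 0.57,"claw": -1},
    {"linear": [-0.7,13.7,2.5],"roll": 0.582,"claw": -1},
    {"linear": [-0.7,13.7,2.5],"roll": 0.582,"claw": -1},
    {"linear": [-0.7,13.7,2.5],"roll": 0.582,"claw": -1},
  ],
)

```text
time: 13.4
ee_pos: [514.0, 30.7, 81.6]
eef_rot: [3.128, -0.279, 0.007]
wrist_force: [-0.7, -0.1, -7.4]
width: 0.252
```

```bash
python3 - <<'E'
from h import *
np.set_printoptions(precision=3,suppress=True)
s=bot.state();print(s["time"],s["ee_pos"],s["eef_rot"],s["wrist_force"],s["width"])
t=bot.camera("top")[:,:,::-1];d=bot.camera("side")[:,:,::-1]
cv2.imwrite("pics/6.png",np.hstack([cv2.resize(t[180:320,190:330],(390,390),interpolation=2),cv2.resize(d[140:300,230:390],(390,390),interpolation=2)]))
E
```

```text
13.4 [514.008  30.662  81.593] [ 3.128 -0.279  0.007] [-0.706 -0.088 -7.383] 0.2523407099911856
```

View pics/6.png

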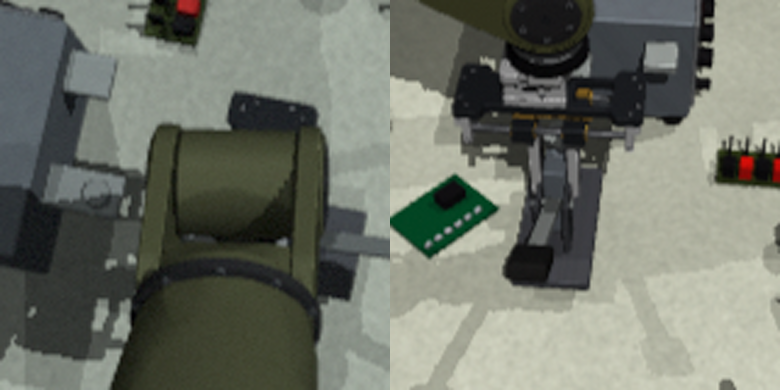

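servo_tool(
  rows=[
    {"linear": [0,0,-0.7],"roll": 0,"claw": -1},
    {"linear": [0,0,-1.6],"roll": 0,"claw": -1},
    {"linear": [0,0,-2.1],"roll": 0,"claw": -1},
    {"linear": [0,0.2,-2.2],"roll": 0,"claw": -1},
    {"linear": [0.2,1,-2.2],"roll": 0,"claw": -1},
    {"linear": [0.4,2.2,-2.2],"roll": 0,"claw": -1},
    {"linear": [0.6,3.4,-2.2],"roll": 0,"claw": -1},
    {"linear": [0.8,4.6,-2.2],"roll": 0,"claw": -1},
    {"linear": [1,5.8,-2.2],"roll": 0,"claw": -1},
    {"linear": [1.2,6.8,-2.2],"roll": 0,"claw": -1},
    {"linear": [1.3,7.5,-2.2],"roll": 0,"claw": -1},
    {"linear": [1.38,7.87,-2.2],"roll": 0,"claw": -1},
    {"linear": [1.38,7.87,-2.2],"roll": 0,"claw": -1},
  ],
)

```text
time: 14.8
ee_pos: [527.8, 109.5, 59.5]
eef_rot: [3.128, -0.279, 0.007]
wrist_force: [-0.1, -0.1, -8.2]
width: 0.255
```

servo_tool(
  rows=[
    {"linear": [0,0,-0.15],"roll": 0,"claw": -1},
    {"linear": [0,0,-0.3],"roll": 0,"claw": -1},
    {"linear": [0,0,-0.35],"roll": 0,"claw": -1},
    {"linear": [0,0,-0.35],"roll": 0,"claw": -1},
  ],
)

```text
time: 15.2
ee_pos: [528.0, 109.2, 56.6]
eef_rot: [3.128, -0.279, 0.008]
wrist_force: [-3.2, -2.7, 4.7]
width: 0.254
```

```bash
python3 - <<'E'
from h import *
np.set_printoptions(precision=3,suppress=True)
s=bot.state();print(s["time"],s["ee_pos"],s["eef_rot"],s["wrist_force"],s["width"])
t=bot.camera("top")[:,:,::-1];d=bot.camera("side")[:,:,::-1]
cv2.imwrite("pics/7.png",np.hstack([cv2.resize(t[180:320,190:330],(390,390),interpolation=2),cv2.resize(d[130:270,230:370],(390,390),interpolation=2)]))
E
```

```text
15.2 [527.959 109.216  56.596] [ 3.128 -0.279  0.008] [-3.229 -2.719  4.693] 0.2538843607640418
```

View pics/7.png

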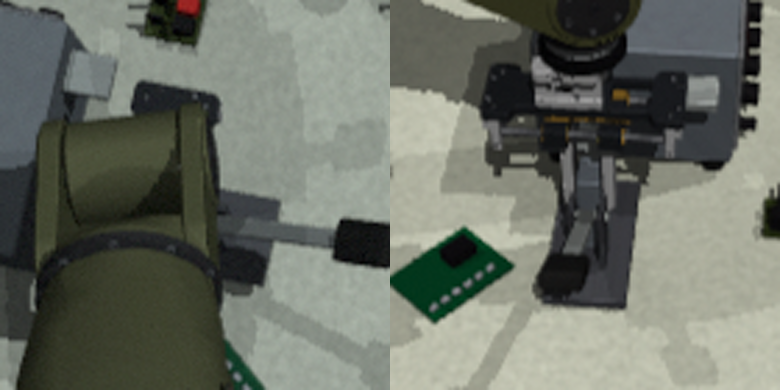

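servo_tool(
  rows=[
    {"linear": [0,0,0],"roll": 0,"claw": -0.4},
    {"linear": [0,0,0],"roll": 0,"claw": -0.2},
    {"linear": [0,0,0],"roll": 0,"claw": 0},
    {"linear": [0,0,0],"roll": 0,"claw": 0.2},
    {"linear": [0,0,0],"roll": 0,"claw": 0.2},
    {"linear": [0,0,0],"roll": 0,"claw": 0.2},
    {"linear": [0,0,1],"roll": 0,"claw": 0.2},
    {"linear": [0,0,3],"roll": 0,"claw": 0.2},
    {"linear": [0,0,6],"roll": 0,"claw": 0.2},
    {"linear": [0,0,10],"roll": 0,"claw": 0},
    {"linear": [0,-2,14],"roll": 0,"claw": -0.3},
    {"linear": [-2,-5,17],"roll": 0,"claw": -0.6},
    {"linear": [-4,-9,17],"roll": 0,"claw": -1},
    {"linear": [-6,-13,17],"roll": 0,"claw": -1},
    {"linear": [-8,-17,17],"roll": 0,"claw": -1},
    {"linear": [-10,-21,17],"roll": 0,"claw": -1},
    {"linear": [-11,-24,17],"roll": 0,"claw": -1},
    {"linear": [-11,-25,17],"roll": 0,"claw": -1},
  ],
)

```text
time: 17.1
ee_pos: [417.0, -142.9, 227.6]
eef_rot: [3.126, -0.283, 0.01]
wrist_force: [0.1, -0.2, -0.1]
width: 0.002
```

```bash
python3 - <<'E'
from h import *
np.set_printoptions(precision=3,suppress=True)
s=bot.state();print(s["time"],s["ee_pos"],s["eef_rot"],s["wrist_force"],s["width"])
t=bot.camera("top")[:,:,::-1];d=bot.camera("side")[:,:,::-1]
cv2.imwrite("pics/8t.png",t);cv2.imwrite("pics/8s.png",d)
cv2.imwrite("pics/8a.png",cv2.resize(t[200:300,200:360],None,fx=5,fy=5,interpolation=2))
cv2.imwrite("pics/8b.png",cv2.resize(d[140:260,250:390],None,fx=5,fy=5,interpolation=2))
E
```

```text
17.1 [ 417.029 -142.867  227.577] [ 3.126 -0.283  0.01 ] [ 0.119 -0.171 -0.098] 0.0022902164457641793
```

View pics/8a.png

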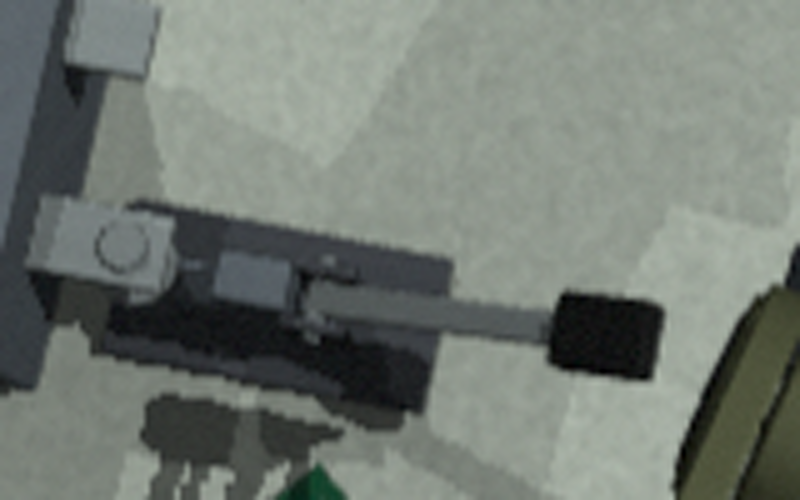

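View pics/8b.png

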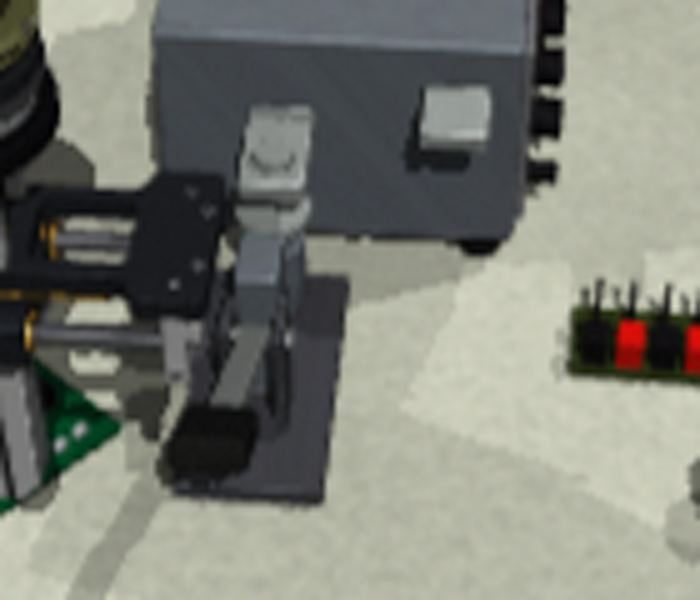

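```bash
python3 - <<'E'
from h import *
np.set_printoptions(precision=1,suppress=True)
t=cv2.imread("pics/8t.png");d=cv2.imread("pics/8s.png")
b=onz("top",c(5,200,200,124,247),120);g=onz("top",c(5,200,200,254,279),100);p=onz("top",c(5,200,200,607,335),155)
print("boss",b,"grip",g,"pad",p,"yaw",np.arctan2(*(g-p)[1::-1]), "pad side",onz("side",c(5,250,140,212,440),155),"boss side",onz("side",c(5,250,140,275,155),120))
fe=[onz("top",c(5,200,200,*q),12) for q in((455,259),(423,412))];print("rear foot",fe)
u=(g-p)[:2];u/=np.linalg.norm(u)
print("saddle pred", g[:2]+60*u, "dir",u, "lug dir")
a=np.linspace(0,2*np.pi,60)
for nm,im,o in(("top",t,(200,200,360,300)),("side",d,(250,140,390,260))):
    im=cv2.resize(im[o[1]:o[3],o[0]:o[2]],None,fx=5,fy=5,interpolation=2)
    for X,col in((np.r_[g[:2]+60*u,80],(0,255,0)),((b[0],b[1],80),(0,0,255))):
        for k in a:
            q=(proj(nm,[X[0]+21*np.cos(k),X[1]+21*np.sin(k),80])-o[:2]+.5)*5
            cv2.circle(im,(int(q[0]),int(q[1])),1,col,-1)
    cv2.imwrite(f"pics/9{nm}.png",im[:420,:460] if nm=="top" else im[60:360,150:450])
A=cv2.imread("pics/9top.png");B=cv2.imread("pics/9side.png")
cv2.imwrite("pics/9.png",np.hstack([A[100:400,:],B[:300]]))
E
```

```text
boss [537.6 168.2 120. ] grip [526.1 109.8 100. ] pad [495.  -56.4 155. ] yaw 1.3860619547191013 pad side [496.3 -62.6 155. ] boss side [540.6 167.5 120. ]
rear foot [array([549.6,  20.1,  12. ]), array([472.3,  34.6,  12. ])]
saddle pred [537.1 168.8] dir [0.2 1. ] lug dir
```

View pics/9.png

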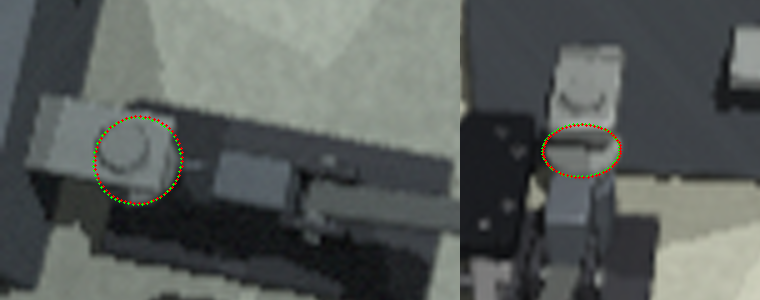

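The overlay shows the saddle concentric with the boss within ~1–2 mm in both views; the handle pad is at about (495,-56,155). I move above the pad with the fingers shut.

servo_tool(
  rows=[
    {"linear": [1,1.1,0],"roll": 0,"claw": -1},
    {"linear": [3,3.4,0],"roll": 0,"claw": -1},
    {"linear": [5.2,5.8,-1],"roll": 0,"claw": -1},
    {"linear": [7,7.8,-3],"roll": 0,"claw": -1},
    {"linear": [7.8,8.7,-4.5],"roll": 0,"claw": -1},
    {"linear": [7.8,8.7,-5.6],"roll": 0,"claw": -1},
    {"linear": [7.8,8.7,-6],"roll": 0,"claw": -1},
    {"linear": [7.8,8.7,-6],"roll": 0,"claw": -1},
  ],
)

```text
time: 18.0
ee_pos: [495.8, -54.5, 167.1]
eef_rot: [3.127, -0.282, 0.008]
wrist_force: [0.1, -0.2, -0.4]
width: 0.002
```

```bash
python3 - <<'E'
from h import *
np.set_printoptions(precision=3,suppress=True)
s=bot.state();print(s["time"],s["ee_pos"],s["eef_rot"],s["wrist_force"],s["width"])
t=bot.camera("top")[:,:,::-1];d=bot.camera("side")[:,:,::-1]
cv2.imwrite("pics/10s.png",d);cv2.imwrite("pics/10t.png",t)
cv2.imwrite("pics/10.png",np.hstack([cv2.resize(t[200:340,200:360],(390,390),interpolation=2),cv2.resize(d[130:270,230:370],(390,390),interpolation=2)]))
E
```

```text
18.0 [495.763 -54.495 167.109] [ 3.127 -0.282  0.008] [ 0.062 -0.185 -0.393] 0.0020975948666672236
```

View pics/10.png

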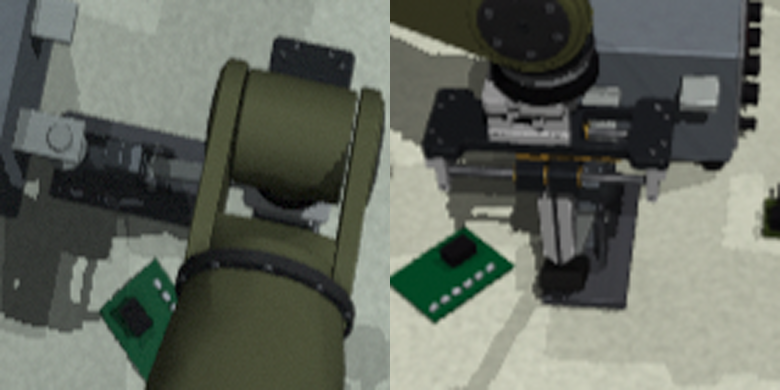

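servo_tool(
  rows=[
    {"linear": [0,0,-0.7],"roll": 0,"claw": -1},
    {"linear": [0,0,-1.2],"roll": 0,"claw": -1},
    {"linear": [-0.05,-0.25,-1.7],"roll": 0,"claw": -1},
    {"linear": [-0.1,-0.5,-2.2],"roll": 0,"claw": -1},
    {"linear": [-0.14,-0.77,-2.65],"roll": 0,"claw": -1},
    {"linear": [-0.2,-1.08,-3.4],"roll": 0,"claw": -1},
    {"linear": [-0.26,-1.39,-4.1],"roll": 0,"claw": -1},
    {"linear": [-0.31,-1.63,-4.9],"roll": 0,"claw": -1},
    {"linear": [-0.35,-1.86,-5.65],"roll": 0,"claw": -1},
    {"linear": [-0.38,-2.03,-6.4],"roll": 0,"claw": -1},
    {"linear": [-0.41,-2.18,-7.2],"roll": 0,"claw": -1},
    {"linear": [-0.43,-2.25,-7.6],"roll": 0,"claw": -1},
    {"linear": [-0.43,-2.28,-7.9],"roll": 0,"claw": -1},
    {"linear": [-0.43,-2.28,-7.9],"roll": 0,"claw": -1},
  ],
)

```text
time: 19.5
ee_pos: [492.3, -77.1, 88.9]
eef_rot: [3.128, -0.284, 0.012]
wrist_force: [1.9, 8.1, 8.7]
width: 0.004
```

```bash
python3 - <<'E'
from h import *
np.set_printoptions(precision=3,suppress=True)
s=bot.state();print(s["time"],s["ee_pos"],s["eef_rot"],s["wrist_force"],s["width"])
t=bot.camera("top")[:,:,::-1];d=bot.camera("side")[:,:,::-1]
cv2.imwrite("pics/11s.png",d);cv2.imwrite("pics/11t.png",t)
cv2.imwrite("pics/11.png",np.hstack([cv2.resize(t[200:340,200:360],(390,390),interpolation=2),cv2.resize(d[130:270,230:370],(390,390),interpolation=2)]))
E
```

```text
19.5 [492.273 -77.134  88.91 ] [ 3.128 -0.284  0.012] [1.947 8.106 8.693] 0.004431982570900776
```

View pics/11.png

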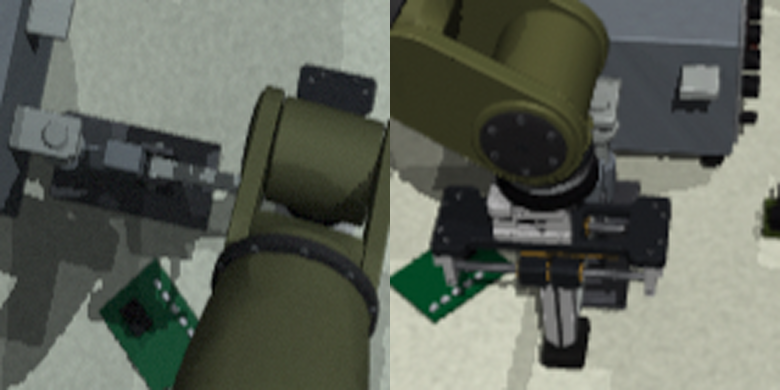

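servo_tool(
  rows=[
    {"linear": [0,0.1,-0.1],"roll": 0,"claw": -1},
    {"linear": [0,0.15,-0.2],"roll": 0,"claw": -1},
    {"linear": [0,0.15,-0.3],"roll": 0,"claw": -1},
    {"linear": [0,0.15,-0.3],"roll": 0,"claw": -1},
  ],
)

```text
time: 20.0
ee_pos: [492.5, -76.7, 86.9]
eef_rot: [3.126, -0.283, 0.014]
wrist_force: [-5.5, -5.1, 16.2]
width: 0.001
```

```bash
python3 - <<'E'
from h import *
np.set_printoptions(precision=3,suppress=True)
s=bot.state();print(s["time"],s["ee_pos"],s["wrist_force"])
t=bot.camera("top")[:,:,::-1];d=bot.camera("side")[:,:,::-1]
cv2.imwrite("pics/12s.png",d);cv2.imwrite("pics/12t.png",t)
a=cv2.imread("pics/8t.png");b=t
f=lambda i:i[200:300,200:300]
cv2.imwrite("pics/12.png",np.hstack([cv2.resize(f(x),(400,400),interpolation=2) for x in(a,b)]))
# grip-block template match
T=cv2.imread("pics/8t.png")[246:266,242:262]
r=cv2.matchTemplate(b[236:276,232:272].copy(),T,cv2.TM_CCOEFF_NORMED);print(cv2.minMaxLoc(r))
E
```

```text
20.0 [492.49  -76.7    86.851] [-5.492 -5.149 16.176]
(-0.24123640358448029, 0.9147713780403137, (19, 5), (10, 10))
```

View pics/12.png

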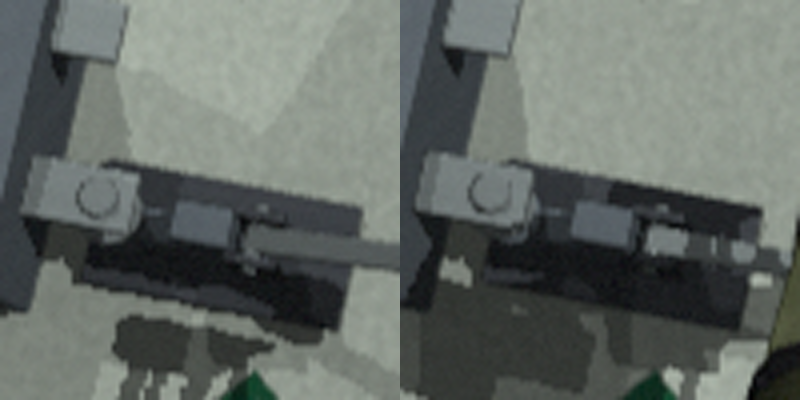

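servo_tool(
  rows=[
    {"linear": [-0.05,-0.07,-0.1],"roll": 0,"claw": -1},
    {"linear": [-0.05,-0.07,-0.2],"roll": 0,"claw": -1},
    {"linear": [-0.05,-0.07,-0.2],"roll": 0,"claw": -1},
  ],
)

```text
time: 20.4
ee_pos: [492.5, -77.2, 86.1]
eef_rot: [3.127, -0.283, 0.017]
wrist_force: [-5.8, 5.7, 22.2]
width: 0.003
```

servo_tool(
  rows=[
    {"linear": [0.08,0.05,-0.15],"roll": 0,"claw": -1},
    {"linear": [0.08,0.08,-0.25],"roll": 0,"claw": -1},
    {"linear": [0.08,0.08,-0.25],"roll": 0,"claw": -1},
  ],
)

```text
time: 20.7
ee_pos: [493.3, -77.2, 85.2]
eef_rot: [3.126, -0.283, 0.018]
wrist_force: [-13.0, -1.5, 31.9]
width: 0.006
```

```bash
python3 - <<'E'
from h import *
np.set_printoptions(precision=3,suppress=True)
s=bot.state();print(s["time"],s["ee_pos"],s["wrist_force"])
t=bot.camera("top")[:,:,::-1];d=bot.camera("side")[:,:,::-1]
cv2.imwrite("pics/13s.png",d);cv2.imwrite("pics/13t.png",t)
cv2.imwrite("pics/13.png",np.hstack([cv2.resize(t[200:300,200:300],(400,400),interpolation=2),cv2.resize(d[130:270,230:370],(400,400),interpolation=2)]))
E
```

```text
20.7 [493.295 -77.168  85.211] [-12.986  -1.46   31.877]
```

View pics/13.png

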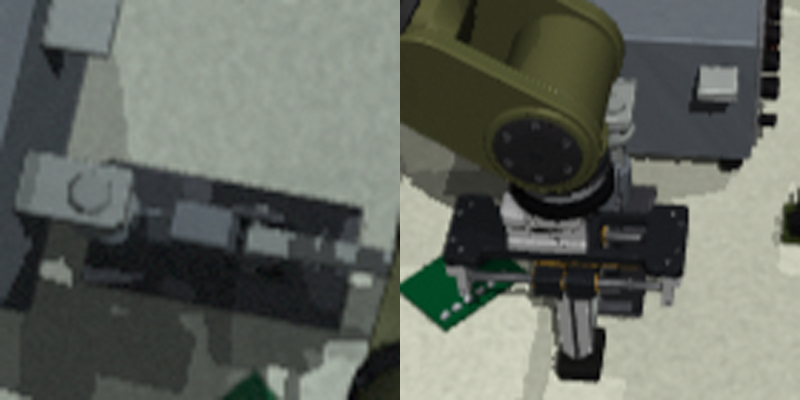

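The stop is reached: force rises to 32 N with almost no travel, the lug is raised, and the jack has not shifted. Now I let the handle rise fully, following its arc.

servo_tool(
  rows=[
    {"linear": [-0.15,0,0.3],"roll": 0,"claw": -1},
    {"linear": [-0.12,0.1,0.7],"roll": 0,"claw": -1},
    {"linear": [-0.1,0.2,1.3],"roll": 0,"claw": -1},
    {"linear": [-0.08,0.4,2],"roll": 0,"claw": -1},
    {"linear": [-0.04,0.6,2.9],"roll": 0,"claw": -1},
    {"linear": [0,0.85,3.8],"roll": 0,"claw": -1},
    {"linear": [0.06,1.2,4.7],"roll": 0,"claw": -1},
    {"linear": [0.12,1.5,5.5],"roll": 0,"claw": -1},
    {"linear": [0.18,1.9,6.3],"roll": 0,"claw": -1},
    {"linear": [0.25,2.25,7.1],"roll": 0,"claw": -1},
    {"linear": [0.25,2.3,7.9],"roll": 0,"claw": -1},
    {"linear": [0.25,2.3,8.5],"roll": 0,"claw": -1},
    {"linear": [0.25,2.3,8.8],"roll": 0,"claw": -1},
    {"linear": [0.25,2.3,8.8],"roll": 0,"claw": -1},
    {"linear": [0.25,2.3,8.8],"roll": 0,"claw": -1},
  ],
)

```text
time: 22.3
ee_pos: [495.6, -54.2, 173.0]
eef_rot: [3.126, -0.283, 0.017]
wrist_force: [-0.5, 0.1, -0.2]
width: 0.004
```

```bash
python3 - <<'E'
from h import *
np.set_printoptions(precision=3,suppress=True)
s=bot.state();print(s["time"],s["ee_pos"],s["wrist_force"])
t=bot.camera("top")[:,:,::-1];d=bot.camera("side")[:,:,::-1]
cv2.imwrite("pics/14s.png",d);cv2.imwrite("pics/14t.png",t)
cv2.imwrite("pics/14.png",np.hstack([cv2.resize(t[200:300,200:300],(400,400),interpolation=2),cv2.resize(d[130:270,230:370],(400,400),interpolation=2)]))
E
```

```text
22.3 [495.619 -54.208 172.973] [-0.47   0.114 -0.151]
```

View pics/14.png

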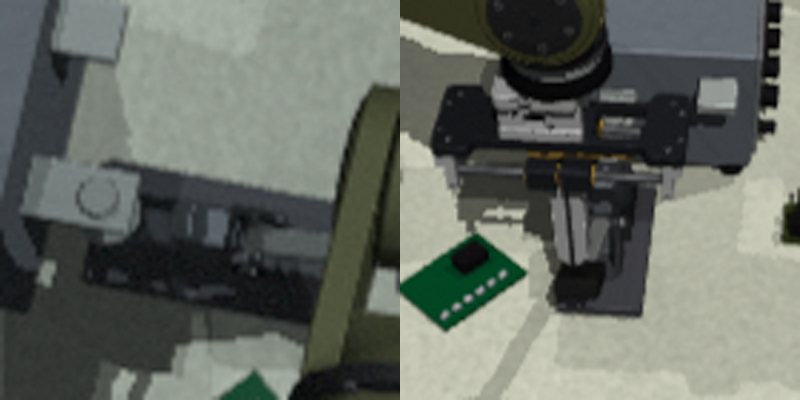

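Handle is fully up, and the supply is down again (boss back at the same pixel (98,196) in the crop). Second press.

servo_tool(
  rows=[
    {"linear": [0,0,-1],"roll": 0,"claw": -1},
    {"linear": [0,0,-1.8],"roll": 0,"claw": -1},
    {"linear": [-0.05,-0.25,-2.3],"roll": 0,"claw": -1},
    {"linear": [-0.1,-0.5,-2.8],"roll": 0,"claw": -1},
    {"linear": [-0.14,-0.77,-3.25],"roll": 0,"claw": -1},
    {"linear": [-0.19,-1.08,-4],"roll": 0,"claw": -1},
    {"linear": [-0.23,-1.39,-4.7],"roll": 0,"claw": -1},
    {"linear": [-0.27,-1.63,-5.5],"roll": 0,"claw": -1},
    {"linear": [-0.3,-1.86,-6.25],"roll": 0,"claw": -1},
    {"linear": [-0.32,-2.03,-7],"roll": 0,"claw": -1},
    {"linear": [-0.34,-2.15,-7.8],"roll": 0,"claw": -1},
    {"linear": [-0.35,-2.2,-8.2],"roll": 0,"claw": -1},
    {"linear": [-0.35,-2.2,-8.6],"roll": 0,"claw": -1},
    {"linear": [-0.35,-2.2,-8.8],"roll": 0,"claw": -1},
    {"linear": [-0.35,-2.2,-8.8],"roll": 0,"claw": -1},
  ],
)

```text
time: 23.9
ee_pos: [492.2, -76.3, 85.9]
eef_rot: [3.126, -0.283, 0.017]
wrist_force: [-9.5, 5.5, 23.8]
width: 0.004
```

servo_tool(
  rows=[
    {"linear": [-0.1,0.05,-0.12],"roll": 0,"claw": -1},
    {"linear": [-0.12,0.05,-0.15],"roll": 0,"claw": -1},
    {"linear": [-0.12,0.05,-0.15],"roll": 0,"claw": -1},
    {"linear": [-0.12,0.05,-0.15],"roll": 0,"claw": -1},
    {"linear": [-0.12,0.05,-0.15],"roll": 0,"claw": -1},
  ],
)

```text
time: 24.4
ee_pos: [492.0, -76.2, 86.1]
eef_rot: [3.125, -0.283, 0.022]
wrist_force: [-4.0, 2.7, 21.4]
width: 0.003
```

```bash
python3 - <<'E'
from h import *
np.set_printoptions(precision=3,suppress=True)
s=bot.state();print(s["time"],s["ee_pos"],s["wrist_force"],s["joint_vel"])
t=bot.camera("top")[:,:,::-1];d=bot.camera("side")[:,:,::-1]
cv2.imwrite("pics/15s.png",d);cv2.imwrite("pics/15t.png",t)
cv2.imwrite("pics/15.png",np.hstack([cv2.resize(t[200:300,200:300],(400,400),interpolation=2),cv2.resize(d[130:270,230:370],(400,400),interpolation=2)]))
cv2.imwrite("pics/15f.png",d)
E
```

```text
24.4 [491.991 -76.159  86.063] [-3.972  2.67  21.38 ] [ 0.     0.    -0.    -0.001 -0.     0.001]
```

View pics/15.png

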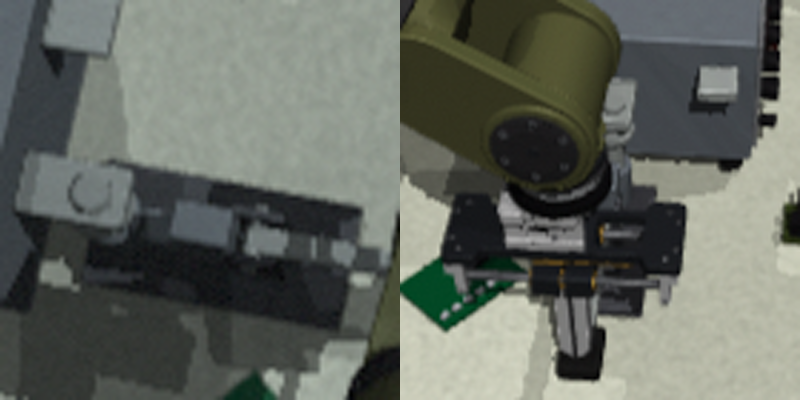

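View pics/15f.png

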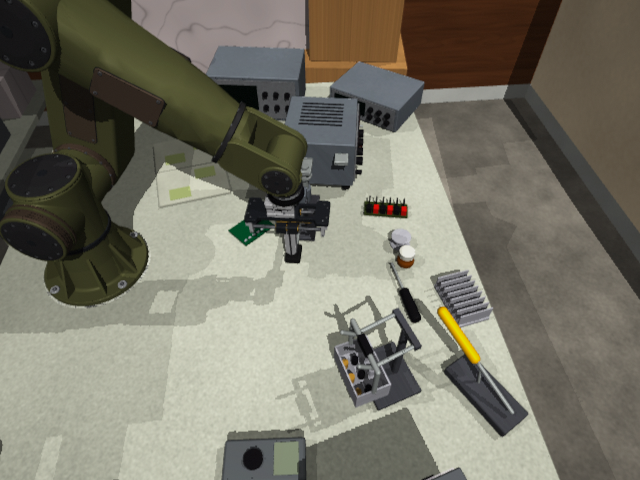

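The supply is held raised (same lug position as at the first full stroke), the force is steady at 21 N, the basket hangs, and the bystanders look unmoved. Handing in.

```bash
python3 -c "
from station import bot
print(bot.close_job()); s=bot.state(); print(s['time'],s['ee_pos'],s['wrist_force'])"
```

```text
the job is handed in; nothing more can be done
None
the job is handed in; nothing more can be done
```

I did the whole job in the order asked and handed it in at about 24.5 s of the 72 s allowed, with the handle still held down. No verdict was reported.

- **Basket:** it hangs by its handle bar on both prongs, and still does in the last picture.
- **Jack:** the saddle is under the lug with the boss, within about 1–2 mm in both camera views. The jack did not visibly shift during either stroke.
- **Pumping:** I pressed fully down, let the handle come all the way up with the supply back down, then pressed fully down again.
- **At hand-in:** the closed fingers held the pad at about 86 mm with a steady 21 N. The raised lug was at the same pixels as at the first stop.

- **Not measured:** I judged the supply's tilt and the handle's stop from the force rise, the pad height and the lug's shift in the pictures, as there was no direct reading.
- **Force peak:** the first press reached 32 N down and 13 N sideways on the fingers. I eased this for the second press.
- **Bystanders:** those visible in the last picture look unmoved by eye. I did not measure them again.

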